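# Brush off the tortilla press and hold it shut

## Task

Pick up the bench brush and with it sweep the three dried dough lumps off the lower plate of the open tortilla press onto the counter, without touching the lumps with the fingers. Stand the brush upright back on the counter and let go of it, then bring the press's sprung handle down until the press is fully shut. Finish while holding the handle down, since it springs open when let go; leave the cup, the jar and the comal where they are.

Things in the scene. Friction and masses are not known exactly. Their poses are not given: they have to be found in the camera images.
- press_bed (a point): Centre of the top face of the press's lower plate (bed), a dark iron disc 160 mm across, its top 30 mm above the counter; fixed. z up; y points from the bed's centre to the hinge, x runs parallel to the hinge. The open upper plate stands nearly upright at the +y side; the other sides are free.
- press_hinge (a point): Middle of the hinge axis of the upper plate, 100 mm from the bed's centre along the press's +y and 40 mm above the counter. Axes as the bed's; the hinge axis is this point's x.
- press_top (a joint): Angle of the upper plate (rad): 0 = sprung fully open (83 degrees up from level), 1.45 = fully shut (level, against a stop). It grows as the plate turns right-handed about press_hinge's +x, bringing the handle over to the press's -y side and down. A spring drives it back to 0: at the handle about 2 N at the start, about 9 N when shut.
- press_handle (a point): Handle of the upper plate: round wooden bar, 18 mm thick, 110 mm long, parallel to the hinge, on two thin steel arms (90 mm clear between them, 36 mm between bar and plate). Point: middle of the bar, x along it, 225 mm from the hinge axis. Open: 265 mm above the counter, almost over the hinge; shut: 52 mm up, 125 mm from the bed's centre on the press's -y side. Pinch it from above or push it.
- brush_grip (a point): Bench brush, about 180 g, standing on its bristles: bristle block 130 x 34 mm, 30 mm high; wooden back 136 x 38 mm from 30 to 44 mm up; on it a grip ridge 80 mm long, 20 mm thick, from 44 to 94 mm up. Point: on the ridge, 74 mm above the bristles' underside. x along the brush's length, y across (the 20 mm thickness), z up.
- lump0_center (a point): A hard dried lump of dough, a rigid chunk 24 x 18 x 14 mm (14 high), 12 g, cream, loose on the lower plate (bed) at first, within 60 mm of the bed's centre. Point: its centre. x along its 24 mm length, z up.
- lump1_center (a point): A hard dried lump of dough, a rigid chunk 24 x 18 x 14 mm (14 high), 12 g, cream, loose on the lower plate (bed) at first, within 60 mm of the bed's centre. Point: its centre. x along its 24 mm length, z up.
- lump2_center (a point): A hard dried lump of dough, a rigid chunk 24 x 18 x 14 mm (14 high), 12 g, cream, loose on the lower plate (bed) at first, within 60 mm of the bed's centre. Point: its centre. x along its 24 mm length, z up.
- cup: Bystander: turquoise ceramic cup, 76 mm across, 85 mm high; origin at the centre of its underside.
- jar: Bystander: glass jar with a lid, 72 mm across, 110 mm high; origin at the centre of its underside.
- comal: Bystander: clay comal disc, 200 mm across, leaning upright on a wooden stand 100 x 160 mm, 215 mm high in all; origin at the centre of the stand's underside.
Mind the look-alikes: they are no part of the job. Of the things that look like the part that bears brush_grip, the middle-sized one is meant.

How it is judged:
By the outcome, as a careful person would: the job done as asked, in the order asked, and still so for the second after the job is handed in, while the arm keeps its last pose, push and grip.
It also fails if it takes over 61 s, if anything falls off the work surface, if the arm or the gripper's body presses on something with over 40 N, if the wrist force passes 120 N, or if a joint passes its speed limit or range.

## Robot

A 6-joint arm with a two-finger parallel gripper is mounted at the origin on the work surface. World frame = base frame: x ahead of the robot, y to its left, z up, the work surface at z = 0. Lengths are in m, angles in rad, forces in N, time in s.
With the tool pointing down it reaches from about 0.375 to 0.9 m from the base axis. Payload 3.1 kg.
Tool frame: the origin (TCP) lies midway between the tips of the shut fingers; the grasp point (between the pads) lies 19 mm behind it (manip.grasp_offset is the distance from the TCP to the grasp point, in m); z points along the fingers, y is the line along which they close (so a half turn about z gives the same grasp; the last joint's range is limited). The gripper opens to 85 mm and grips with 20 to 120 N. Pads are 22 mm wide; open, the fingers measure 114 mm over their backs; the gripper's body (76 mm by 85 mm) begins 54 mm behind the grasp point. The pads swing forward as they close: fully open they stand 13 mm farther back than shut.
Start: joints at [1.02, 0.527, 1.433, -0, 1.181, -0.178], TCP at [0.228, 0.582, 0.231] pointing down, gripper open.
Joint ranges: [-3.08, 3.08], [-0.75, 2.2], [0.22, 2.44], [-1.43, 4.57], [0, 2.65], [-2.85, 2.85]. Speed limits (rad/s): [2.79, 2.79, 3.14, 3.14, 3.14, 3.14].

## Interface

Orientations are given as a unit quaternion [x, y, z, w].
In Python, from station import sensors, cams, order, manip gives the robot as it stands.
- The arm moves only by the tool move_arm, never from a script. Its argument "targets" is a list of rows, each an object of numbers: "dx", "dy", "dz": the shift along the world's x, y, z normalised to -1 to 1, where 1 is 25 mm; "rx", "ry", "rz": the turn, a rotation vector about the world's x, y, z normalised to -1 to 1, where 1 is 30 degrees. A call has exactly 10 rows; each row shifts and turns the commanded pose from where the row before left it; what a row does not reach is not made up. A row lasts 1/8 s, in which the tool goes at most 62.5 mm and 10.7 degrees, less where a joint would pass 70% of its speed; a pose out of reach is approached as far as the arm can. A call with a number of a shift or a turn outside -1 to 1 is refused whole. A call with a gripper value outside its range is refused whole. "claw" is the opening in per cent of the stroke, from 0 (shut) to 100 (fully open), set as the call begins (left out, the last holds). The fingers move at their own pace and stop on an object; "newtons" is the grip in N (left out, the last holds). Time passes only in rows, so rows that do not move let the fingers close, or fill a call up. It gives the time, the measured TCP pose, the force, the opening and the grip force at its end, in the units of the state.
- sensors.sense(): the state, without advancing time (a new reading comes with each control period).
- cams.snapshot(name): name is "side" or "top" or "wrist"; returns the picture (400x640x3 uint8, red, green, blue); there is no depth.
- cams.camera_model(name): a dict with "fx", "fy", "cx", "cy" (pixels), "distortion" ([k1, k2, p1, p2, k3] as OpenCV has them; the pictures are not rectified), "extrinsics" (4x4, takes a point from world to camera coordinates). Camera axes: x right, y down, z forward; pixel columns grow to the right and rows downward; lengths in m; the calibration is good to about 2 mm. A picture is of the moment at which its call begins: read the wrist's pose just before it. camera_model takes no time and is no camera call; for the wrist camera it gives the pose at the moment of the call.
- order.sign_off(): hands the job in; it is judged then, once.
The state is a dict: "t": time; "q": joint angles; "qd": joint speeds; "tau": joint torques, N m; "tcp_pos": TCP position; "tool_rot": TCP orientation; "force": force on the tool from outside, world axes, zero at the start; "ft_torque": the same for the moment, N m; "finger_gap": opening from 0.0 (shut) to 1.0 (fully open); "gripper_force": force on a finger pad.
Only numpy, scipy, OpenCV 4.12 (cv2) and the standard library are available. Lean on these libraries where they do the work, as an engineer would, in place of code of your own. Each camera call takes 0.05 s, during which the arm holds its last target. There are 200 camera calls.

## Working session

There is one attempt and no reset: what is moved stays moved. The work goes in short steps, Python scripts to look and compute and a tool call to move; the robot and the scene stay as the last step left them, time stands still between calls to the robot, and variables do not carry over. Pictures are saved under pics/ and viewed, at most 10 in all, crops included, and the job is handed in when it is done.

Besides the shell and the picture viewer there is one more tool, called after "Request:" as name(argument=value, ...), one argument or row to a line, values as JSON. move_arm: Moves the arm, as the interface text tells. Scaled input: -1 to 1 covers 25 mm each way for a shift and 30 degrees each way for a turn. Its arguments: {"type":"object","properties":{"targets":{"type":"array"},"claw":{"type":"number"},"newtons":{"type":"number"}},"required":["targets"]}

```bash
ls; mkdir -p pics
python3 - <<'E'
from station import sensors,cams
import cv2
s=sensors.sense();print({k:s[k] for k in('t','tcp_pos','tool_rot','finger_gap')})
for n in('side','top'):
    im=cams.snapshot(n);cv2.imwrite(f'pics/{n}0.png',im[:,:,::-1])
    m=cams.camera_model(n);print(n,m)
E
```

```text
pics
{'t': 0.0, 'tcp_pos': array([0.22724388, 0.58146207, 0.2303277 ]), 'tool_rot': array([ 1.85351106e-01,  9.82671760e-01, -1.01117161e-03, -3.95549165e-04]), 'finger_gap': 0.9973222738158677}
side {'fx': 420.17498471159155, 'fy': 420.17498471159155, 'cx': 312.9883151467918, 'cy': 196.83084878233083, 'distortion': array([-0.10599406,  0.        ,  0.        ,  0.        ,  0.        ]), 'extrinsics': array([[-0.73609466,  0.67674002,  0.01369642,  0.38856306],
       [ 0.38150457,  0.43150967, -0.81746784, -0.0769102 ],
       [-0.55912334, -0.59650846, -0.57581138,  1.91958807],
       [ 0.        ,  0.        ,  0.        ,  1.        ]])}
top {'fx': 409.5091208624351, 'fy': 409.5091208624351, 'cx': 325.9626053134796, 'cy': 200.52977564212333, 'distortion': array([0.01912428, 0.        , 0.        , 0.        , 0.        ]), 'extrinsics': array([[ 0.01262123, -0.99961728,  0.02461689,  0.0014076 ],
       [-0.98502843, -0.01666253, -0.17158481,  0.5849879 ],
       [ 0.17192932, -0.02208273, -0.98486175,  1.25477979],
       [ 0.        ,  0.        ,  0.        ,  1.        ]])}
```

View pics/top0.png

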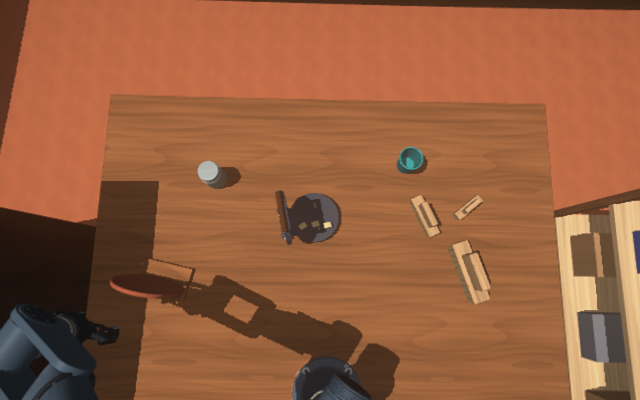

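View pics/side0.png

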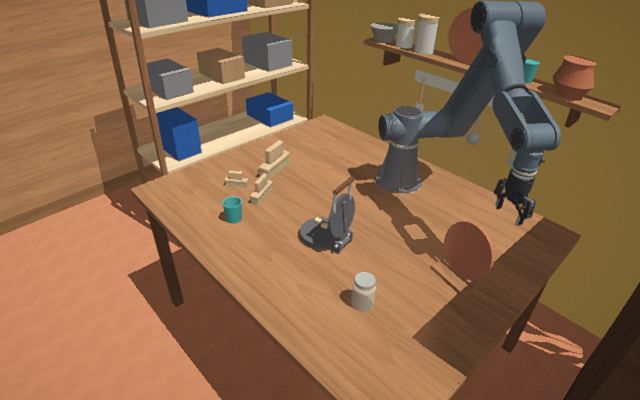

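The top view shows the bed at about (316,217) with its hinge towards the left (world +y). The three brushes are at (468,208) small, (425,216) middle-sized and (470,272) large. The cup is at (411,160) and the jar at (210,173). The side view agrees.

```bash
cat > h.py <<'E'
import numpy as np,cv2
from station import sensors,cams
def ray(m,uv):
    K=np.array([[m['fx'],0,m['cx']],[0,m['fy'],m['cy']],[0,0,1]])
    p=cv2.undistortPoints(np.array(uv,float).reshape(-1,1,2),K,np.array(m['distortion'])).reshape(-1,2)
    E=np.array(m['extrinsics']);R,t=E[:3,:3],E[:3,3]
    return -R.T@t,np.c_[p,np.ones(len(p))]@R
def onplane(m,uv,z):
    c,d=ray(m,uv);return c+d*((z-c[2])/d[:,2])[:,None]
def proj(m,P):
    K=np.array([[m['fx'],0,m['cx']],[0,m['fy'],m['cy']],[0,0,1]]);E=np.array(m['extrinsics'])
    return cv2.projectPoints(np.array(P,float).reshape(-1,3),cv2.Rodrigues(E[:3,:3])[0],E[:3,3],K,np.array(m['distortion']))[0].reshape(-1,2)
E
python3 - <<'E'
from h import *
im=cv2.imread('pics/top0.png');m=cams.camera_model('top')
a=cv2.resize(im[180:250,265:355],None,fx=5,fy=5,interpolation=cv2.INTER_CUBIC)
b=cv2.resize(im[185:255,400:490],None,fx=5,fy=5,interpolation=cv2.INTER_CUBIC)
s=cv2.imread('pics/side0.png');c=cv2.resize(s[165:265,280:370],None,fx=3.5,fy=3.5,interpolation=cv2.INTER_CUBIC)
cv2.imwrite('pics/crop1.png',np.hstack([a[:350,:450],c[:350]]))
cv2.imwrite('pics/crop2.png',b)
for n,uv,z in(('bed',(318,217),.03),('brush',(425,216),.05),('cup',(411,160),.085),('jar',(209,170),.11)):print(n,onplane(m,uv,z))
hsv=cv2.cvtColor(im,cv2.COLOR_BGR2HSV)
for p in((327,225),(430,205),(425,220),(303,224),(345,260)):print(p,hsv[p[1],p[0]])
E
```

```text
bed [[0.53432487 0.0344974  0.03      ]]
brush [[ 0.54034577 -0.30595199  0.05      ]]
cup [[ 0.71385743 -0.25716203  0.085     ]]
jar [[0.66308647 0.36970621 0.11      ]]
(327, 225) [ 23  91 237]
(430, 205) [ 13 150  85]
(425, 220) [ 14 120 160]
(303, 224) [ 18 106 115]
(345, 260) [ 12 156 159]
```

View pics/crop1.png

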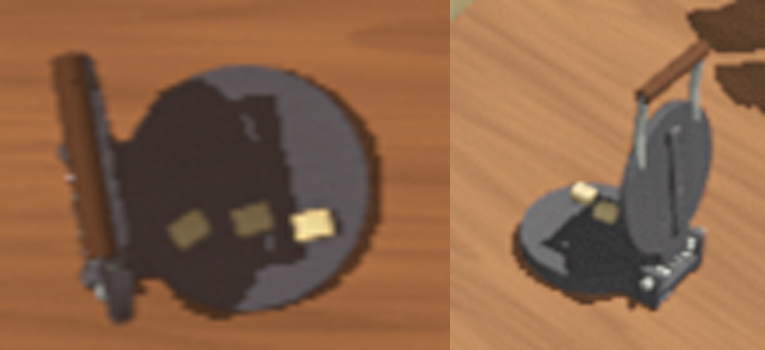

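View pics/crop2.png

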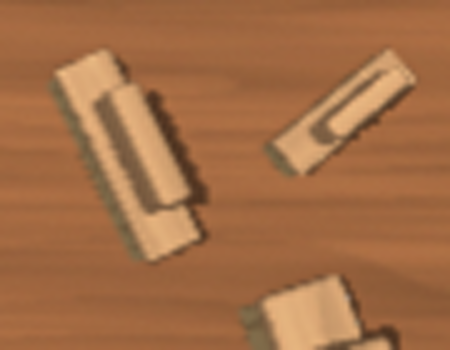

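Run:
```python
from h import *
im=cv2.imread('pics/top0.png');m=cams.camera_model('top')
hsv=cv2.cvtColor(im,cv2.COLOR_BGR2HSV)
box=np.zeros(im.shape[:2],np.uint8);box[185:250,285:350]=255
k=cv2.inRange(hsv,(18,60,60),(32,255,255))&box
for i,(c) in enumerate(cv2.findContours(k,0,2)[0]):
    if cv2.contourArea(c)>8:
        r=cv2.minAreaRect(c);print('lump',r,onplane(m,[r[0]],.044).round(4))
# handle
print('handle ends',onplane(m,[(265+70/5,180+55/5),(265+98/5,180+255/5)],.27).round(4))
def c2(p):return [(400+x/5,185+y/5) for x,y in p]
b=onplane(m,c2([(52,75),(105,48),(205,235),(150,262)]),.044);print('back',b.round(3),b.mean(0))
r=onplane(m,c2([(110,92),(132,83),(190,190),(165,207)]),.094);print('ridge',r.round(3),r.mean(0))
# bed: light gray right arc, fit circle
g=cv2.inRange(hsv,(0,0,0),(180,80,255))&box
pts=[]
for y in range(194,243):
    xs=np.where(g[y,300:350])[0]
    if len(xs):pts.append((300+xs.max(),y))
P=onplane(m,pts,.03)[:,:2]
from scipy.optimize import least_squares
f=least_squares(lambda c:np.hypot(*(P-c).T)-.08,[.53,.03],loss='soft_l1',f_scale=.002);print('bed',f.x,np.abs(f.fun).mean())
k2=cv2.inRange(hsv,(0,90,30),(12,255,140));k2[:188]=0;k2[248:]=0;k2[:,:274]=0;k2[:,292:]=0
ms=cams.camera_model('side')
# handle ends in side view
s=[(280+(640-450)/3.5,165+97/3.5),(280+(705-450)/3.5,165+47/3.5)]
print('side handle',onplane(ms,s,.265))
```

```text
lump ((327.1176452636719, 224.47061157226562), (5.820855140686035, 7.761139392852783), 75.96376037597656) [[0.509  0.0053 0.044 ]]
lump ((302.5000305175781, 225.50003051757812), (4.242640495300293, 7.071067810058594), 45.0) [[0.5046 0.0832 0.044 ]]
lump ((315.0, 223.5), (5.0, 6.0), 90.0) [[0.5115 0.0437 0.044 ]]
handle ends [[0.5701 0.1396 0.27  ]
 [0.4643 0.1216 0.27  ]]
back [[ 0.592 -0.262  0.044]
 [ 0.611 -0.297  0.044]
 [ 0.491 -0.357  0.044]
 [ 0.473 -0.321  0.044]] [ 0.54168743 -0.30926503  0.044     ]
ridge [[ 0.573 -0.286  0.094]
 [ 0.579 -0.3    0.094]
 [ 0.513 -0.334  0.094]
 [ 0.502 -0.318  0.094]] [ 0.54205039 -0.30928807  0.094     ]
bed [0.53472865 0.05035673] 0.0006250841740496586
side handle [[0.57148467 0.14408068 0.265     ]
 [0.46298597 0.12527313 0.265     ]]
```

Request:
move_arm(
  targets=[
    {"dz": 1},
    {"dz": 1,"dy": -0.5},
    {"dz": 1,"dy": -1,"dx": 0.35,"rz": -0.13},
    {"dz": 1,"dy": -1,"dx": 0.35,"rz": -0.13},
    {"dy": -1,"dx": 0.35,"rz": -0.13},
    {"dy": -1,"dx": 0.35,"rz": -0.13},
    {"dy": -1,"dx": 0.35,"rz": -0.13},
    {"dy": -1,"dx": 0.35,"rz": -0.13},
    {"dy": -1,"dx": 0.35,"rz": -0.13},
    {"dy": -1,"dx": 0.35,"rz": -0.13},
  ],
  claw=100,
  newtons=60,
)

```text
schema error: expected keys dx, dy, dz, rx, ry, rz
```

Request:
move_arm(
  targets=[
    {"dy": -1,"dx": 0.35,"rz": -0.13},
    {"dy": -1,"dx": 0.35,"rz": -0.13},
    {"dy": -1,"dx": 0.35,"rz": -0.13},
    {"dy": -1,"dx": 0.35,"rz": -0.13},
    {"dy": -1,"dx": 0.35,"rz": -0.13},
    {"dy": -1,"dx": 0.35,"rz": -0.13},
    {"dy": -1,"dx": 0.35,"rz": -0.13},
    {"dy": -1,"dx": 0.35,"rz": -0.13},
    {"dy": -1,"dx": 0.35,"rz": -0.13},
    {"dy": -1,"dx": 0.35,"rz": -0.13},
  ],
)

```text
schema error: expected keys dx, dy, dz, rx, ry, rz
```

Request:
move_arm(
  targets=[
    {"dy": -1,"dx": 0.35,"rz": -0.13},
    {"dy": -1,"dx": 0.35,"rz": -0.13},
    {"dy": -1,"dx": 0.35,"rz": -0.13},
    {"dy": -1,"dx": 0.35,"rz": -0.13},
    {"dy": -1,"dx": 0.35,"rz": -0.13},
    {"dy": -1,"dx": 0.35,"rz": -0.13},
    {"dy": -1,"dx": 0.35,"rz": -0.13},
    {"dy": -1,"dx": 0.35,"rz": -0.13},
    {"dy": -1,"dx": 0.35,"rz": -0.13},
    {"dy": -1,"dx": 0.35,"rz": -0.13},
  ],
)

```text
schema error: expected keys dx, dy, dz, rx, ry, rz
```

All six keys are required in every row.

Request:
move_arm(
  targets=[
    {"dx": 0,"dy": 0,"dz": 1,"rx": 0,"ry": 0,"rz": 0},
    {"dx": 0,"dy": -0.5,"dz": 1,"rx": 0,"ry": 0,"rz": 0},
    {"dx": 0.35,"dy": -1,"dz": 1,"rx": 0,"ry": 0,"rz": -0.13},
    {"dx": 0.35,"dy": -1,"dz": 1,"rx": 0,"ry": 0,"rz": -0.13},
    {"dx": 0.35,"dy": -1,"dz": 0,"rx": 0,"ry": 0,"rz": -0.13},
    {"dx": 0.35,"dy": -1,"dz": 0,"rx": 0,"ry": 0,"rz": -0.13},
    {"dx": 0.35,"dy": -1,"dz": 0,"rx": 0,"ry": 0,"rz": -0.13},
    {"dx": 0.35,"dy": -1,"dz": 0,"rx": 0,"ry": 0,"rz": -0.13},
    {"dx": 0.35,"dy": -1,"dz": 0,"rx": 0,"ry": 0,"rz": -0.13},
    {"dx": 0.35,"dy": -1,"dz": 0,"rx": 0,"ry": 0,"rz": -0.13},
  ],
  claw=100,
  newtons=60,
)

```text
t: 1.35
tcp_pos: [0.2975, 0.3685, 0.331]
tool_rot: [0.444, 0.896, -0.0, -0.0]
force: [0.4, 0.3, -0.5]
finger_gap: 0.998
gripper_force: 0.0
```

Request:
move_arm(
  targets=[
    {"dx": 0.35,"dy": -1,"dz": 0,"rx": 0,"ry": 0,"rz": -0.13},
    {"dx": 0.35,"dy": -1,"dz": 0,"rx": 0,"ry": 0,"rz": -0.13},
    {"dx": 0.35,"dy": -1,"dz": 0,"rx": 0,"ry": 0,"rz": -0.13},
    {"dx": 0.35,"dy": -1,"dz": 0,"rx": 0,"ry": 0,"rz": -0.13},
    {"dx": 0.35,"dy": -1,"dz": 0,"rx": 0,"ry": 0,"rz": -0.13},
    {"dx": 0.35,"dy": -1,"dz": 0,"rx": 0,"ry": 0,"rz": -0.13},
    {"dx": 0.35,"dy": -1,"dz": 0,"rx": 0,"ry": 0,"rz": -0.13},
    {"dx": 0.35,"dy": -1,"dz": 0,"rx": 0,"ry": 0,"rz": -0.13},
    {"dx": 0.35,"dy": -1,"dz": 0,"rx": 0,"ry": 0,"rz": -0.13},
    {"dx": 0.35,"dy": -1,"dz": 0,"rx": 0,"ry": 0,"rz": -0.13},
  ],
)

```text
t: 2.6
tcp_pos: [0.385, 0.1187, 0.3311]
tool_rot: [0.717, 0.697, -0.0, -0.0]
force: [0.8, -0.4, -0.6]
finger_gap: 0.998
gripper_force: 0.0
```

Request:
move_arm(
  targets=[
    {"dx": 0.35,"dy": -1,"dz": 0,"rx": 0,"ry": 0,"rz": -0.13},
    {"dx": 0.35,"dy": -1,"dz": 0,"rx": 0,"ry": 0,"rz": -0.13},
    {"dx": 0.35,"dy": -1,"dz": 0,"rx": 0,"ry": 0,"rz": -0.13},
    {"dx": 0.35,"dy": -1,"dz": 0,"rx": 0,"ry": 0,"rz": -0.13},
    {"dx": 0.35,"dy": -1,"dz": 0,"rx": 0,"ry": 0,"rz": -0.13},
    {"dx": 0.35,"dy": -1,"dz": 0,"rx": 0,"ry": 0,"rz": -0.13},
    {"dx": 0.35,"dy": -1,"dz": 0,"rx": 0,"ry": 0,"rz": -0.13},
    {"dx": 0.35,"dy": -1,"dz": 0,"rx": 0,"ry": 0,"rz": -0.13},
    {"dx": 0.35,"dy": -1,"dz": 0,"rx": 0,"ry": 0,"rz": -0.13},
    {"dx": 0.35,"dy": -1,"dz": 0,"rx": 0,"ry": 0,"rz": -0.13},
  ],
)

```text
t: 3.85
tcp_pos: [0.4725, -0.1311, 0.3309]
tool_rot: [0.909, 0.417, -0.0, -0.0]
force: [0.3, -0.5, 0.9]
finger_gap: 1.0
gripper_force: 0.0
```

Request:
move_arm(
  targets=[
    {"dx": 0.35,"dy": -0.9,"dz": -0.5,"rx": 0,"ry": 0,"rz": -0.1},
    {"dx": 0.35,"dy": -0.9,"dz": -0.5,"rx": 0,"ry": 0,"rz": -0.1},
    {"dx": 0.35,"dy": -0.9,"dz": -0.5,"rx": 0,"ry": 0,"rz": -0.1},
    {"dx": 0.35,"dy": -0.9,"dz": -0.5,"rx": 0,"ry": 0,"rz": -0.1},
    {"dx": 0.35,"dy": -0.9,"dz": -0.5,"rx": 0,"ry": 0,"rz": -0.1},
    {"dx": 0.35,"dy": -0.9,"dz": -0.5,"rx": 0,"ry": 0,"rz": -0.1},
    {"dx": 0.35,"dy": -0.9,"dz": -0.5,"rx": 0,"ry": 0,"rz": -0.1},
    {"dx": 0.35,"dy": -0.8,"dz": -0.5,"rx": 0,"ry": 0,"rz": -0.06},
    {"dx": 0,"dy": 0,"dz": -0.4,"rx": 0,"ry": 0,"rz": 0},
    {"dx": 0,"dy": 0,"dz": 0,"rx": 0,"ry": 0,"rz": 0},
  ],
)

```text
t: 5.1
tcp_pos: [0.5417, -0.3069, 0.2199]
tool_rot: [0.973, 0.231, -0.001, -0.002]
force: [-1.1, 0.8, 0.0]
finger_gap: 0.998
gripper_force: 0.0
```

Run:
```python
from h import *
m=cams.camera_model('wrist');im=cams.snapshot('wrist')[:,:,::-1].copy();cv2.imwrite('pics/w1.png',im)
np.savez('w1.npz',**{k:np.array(v) for k,v in m.items()})
s=sensors.sense();print(s['tcp_pos'],proj(m,[[.542,-.309,.094]]))
```

```text
[ 0.5420466  -0.30691384  0.22073212] [[323.1729069  193.27114647]]
```

View pics/w1.png

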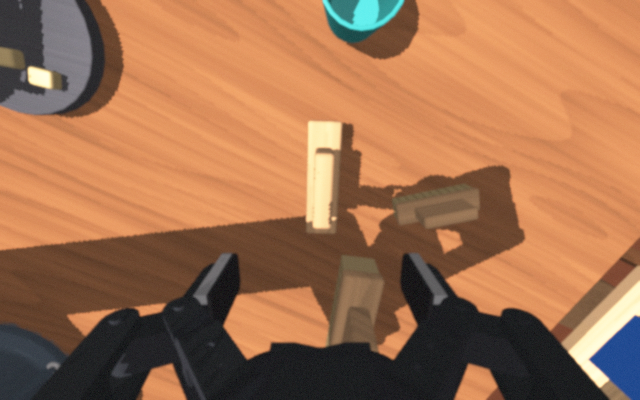

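The wrist view shows the middle brush upright in the image, with its ridge top centred at about (325,188). That is within a few pixels of the prediction (323,193), so the grasp is aligned and I'll descend.

Request:
move_arm(
  targets=[
    {"dx": 0,"dy": -0.1,"dz": -0.9,"rx": 0,"ry": 0,"rz": 0},
    {"dx": 0,"dy": 0,"dz": -0.9,"rx": 0,"ry": 0,"rz": 0},
    {"dx": 0,"dy": 0,"dz": -0.9,"rx": 0,"ry": 0,"rz": 0},
    {"dx": 0,"dy": 0,"dz": -0.9,"rx": 0,"ry": 0,"rz": 0},
    {"dx": 0,"dy": 0,"dz": -0.9,"rx": 0,"ry": 0,"rz": 0},
    {"dx": 0,"dy": 0,"dz": -0.9,"rx": 0,"ry": 0,"rz": 0},
    {"dx": 0,"dy": 0,"dz": -0.7,"rx": 0,"ry": 0,"rz": 0},
    {"dx": 0,"dy": 0,"dz": -0.5,"rx": 0,"ry": 0,"rz": 0},
    {"dx": 0,"dy": 0,"dz": 0,"rx": 0,"ry": 0,"rz": 0},
    {"dx": 0,"dy": 0,"dz": 0,"rx": 0,"ry": 0,"rz": 0},
  ],
)

```text
t: 6.4
tcp_pos: [0.5431, -0.3107, 0.057]
tool_rot: [0.973, 0.23, 0.0, 0.001]
force: [0.9, 0.5, -0.0]
finger_gap: 1.002
gripper_force: 0.0
```

Request:
move_arm(
  targets=[
    {"dx": 0,"dy": 0,"dz": 0,"rx": 0,"ry": 0,"rz": 0},
    {"dx": 0,"dy": 0,"dz": 0,"rx": 0,"ry": 0,"rz": 0},
    {"dx": 0,"dy": 0,"dz": 0,"rx": 0,"ry": 0,"rz": 0},
    {"dx": 0,"dy": 0,"dz": 0,"rx": 0,"ry": 0,"rz": 0},
    {"dx": 0,"dy": 0,"dz": 0,"rx": 0,"ry": 0,"rz": 0},
    {"dx": 0,"dy": 0,"dz": 0,"rx": 0,"ry": 0,"rz": 0},
    {"dx": 0,"dy": 0,"dz": 0,"rx": 0,"ry": 0,"rz": 0},
    {"dx": 0,"dy": 0,"dz": 0,"rx": 0,"ry": 0,"rz": 0},
    {"dx": 0,"dy": 0,"dz": 0,"rx": 0,"ry": 0,"rz": 0},
    {"dx": 0,"dy": 0,"dz": 0,"rx": 0,"ry": 0,"rz": 0},
  ],
  claw=0,
  newtons=60,
)

```text
t: 7.65
tcp_pos: [0.5428, -0.3105, 0.0565]
tool_rot: [0.973, 0.23, 0.0, 0.0]
force: [1.0, 0.7, 4.1]
finger_gap: 0.229
gripper_force: 58.8
```

Request:
move_arm(
  targets=[
    {"dx": 0,"dy": 0,"dz": 1,"rx": 0,"ry": 0,"rz": 0},
    {"dx": 0,"dy": 0,"dz": 1,"rx": 0,"ry": 0,"rz": 0},
    {"dx": 0,"dy": 0.5,"dz": 1,"rx": 0,"ry": 0,"rz": 0},
    {"dx": 0.1,"dy": 1,"dz": 1,"rx": 0,"ry": 0,"rz": 0.3},
    {"dx": 0.1,"dy": 1,"dz": 0,"rx": 0,"ry": 0,"rz": 0.3},
    {"dx": 0.1,"dy": 1,"dz": 0,"rx": 0,"ry": 0,"rz": 0.3},
    {"dx": 0.1,"dy": 1,"dz": 0,"rx": 0,"ry": 0,"rz": 0.3},
    {"dx": 0.1,"dy": 1,"dz": 0,"rx": 0,"ry": 0,"rz": 0.3},
    {"dx": 0.1,"dy": 1,"dz": 0,"rx": 0,"ry": 0,"rz": 0.3},
    {"dx": 0.1,"dy": 1,"dz": 0,"rx": 0,"ry": 0,"rz": 0.3},
  ],
)

```text
t: 8.9
tcp_pos: [0.5591, -0.1219, 0.1551]
tool_rot: [0.708, 0.707, -0.001, -0.001]
force: [0.2, 0.2, -1.9]
finger_gap: 0.228
gripper_force: 58.7
```

Request:
move_arm(
  targets=[
    {"dx": 0,"dy": 1,"dz": 0,"rx": 0,"ry": 0,"rz": 0.3},
    {"dx": 0,"dy": 1,"dz": 0,"rx": 0,"ry": 0,"rz": 0.04},
    {"dx": 0,"dy": 1,"dz": 0,"rx": 0,"ry": 0,"rz": 0},
    {"dx": 0,"dy": 1,"dz": 0,"rx": 0,"ry": 0,"rz": 0},
    {"dx": 0,"dy": 1,"dz": 0,"rx": 0,"ry": 0,"rz": 0},
    {"dx": 0,"dy": 1,"dz": 0,"rx": 0,"ry": 0,"rz": 0},
    {"dx": 0,"dy": 0.8,"dz": 0,"rx": 0,"ry": 0,"rz": 0},
    {"dx": 0,"dy": 0.2,"dz": 0,"rx": 0,"ry": 0,"rz": 0},
    {"dx": 0,"dy": 0,"dz": 0,"rx": 0,"ry": 0,"rz": 0},
    {"dx": 0,"dy": 0,"dz": 0,"rx": 0,"ry": 0,"rz": 0},
  ],
)

```text
t: 10.15
tcp_pos: [0.5602, 0.0513, 0.1563]
tool_rot: [0.644, 0.765, -0.0, 0.0]
force: [-0.4, 0.5, -1.2]
finger_gap: 0.225
gripper_force: 58.6
```

Run:
```python
from h import *
s=sensors.sense();print(s['tcp_pos'],s['tool_rot'],s['q'])
im=cams.snapshot('side')[:,:,::-1];t=cams.snapshot('top')[:,:,::-1]
cv2.imwrite('pics/s2.png',np.hstack([cv2.resize(im[110:290,260:420],(400,450),interpolation=2),cv2.resize(t[150:310,265:405],(394,450),interpolation=2)]))
```

```text
[0.56022007 0.05127491 0.15625421] [ 6.44138997e-01  7.64908438e-01 -1.41441660e-04  1.16837357e-04] [-1.07146431e-01  5.43700291e-01  1.66310657e+00 -4.53932851e-04
  9.34750060e-01 -2.77878850e-01]
```

View pics/s2.png

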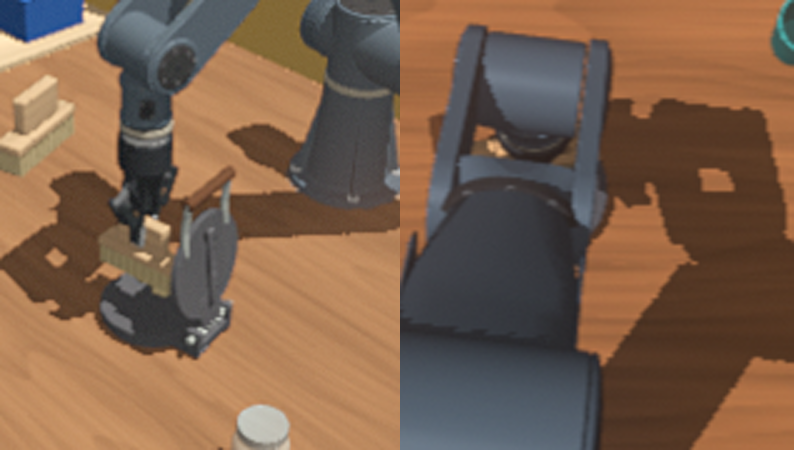

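The brush is held level above the bed, well clear of the open plate and handle. I'll lower it on the far side of the lumps and sweep towards the robot.

Request:
move_arm(
  targets=[
    {"dx": 0,"dy": 0,"dz": -0.6,"rx": 0,"ry": 0,"rz": 0},
    {"dx": 0,"dy": 0,"dz": -0.6,"rx": 0,"ry": 0,"rz": 0},
    {"dx": 0,"dy": 0,"dz": -0.6,"rx": 0,"ry": 0,"rz": 0},
    {"dx": 0,"dy": 0,"dz": -0.5,"rx": 0,"ry": 0,"rz": 0},
    {"dx": 0,"dy": 0,"dz": -0.4,"rx": 0,"ry": 0,"rz": 0},
    {"dx": -0.2,"dy": -0.03,"dz": 0,"rx": 0,"ry": 0,"rz": 0},
    {"dx": -0.4,"dy": -0.07,"dz": 0,"rx": 0,"ry": 0,"rz": 0},
    {"dx": -0.4,"dy": -0.07,"dz": 0,"rx": 0,"ry": 0,"rz": 0},
    {"dx": -0.4,"dy": -0.07,"dz": 0,"rx": 0,"ry": 0,"rz": 0},
    {"dx": -0.4,"dy": -0.07,"dz": 0,"rx": 0,"ry": 0,"rz": 0},
  ],
)

```text
t: 11.5
tcp_pos: [0.5146, 0.0442, 0.0892]
tool_rot: [0.644, 0.765, 0.0, 0.0]
force: [0.2, 0.9, -2.0]
finger_gap: 0.226
gripper_force: 58.6
```

Request:
move_arm(
  targets=[
    {"dx": -0.4,"dy": -0.07,"dz": 0,"rx": 0,"ry": 0,"rz": 0},
    {"dx": -0.4,"dy": -0.07,"dz": 0,"rx": 0,"ry": 0,"rz": 0},
    {"dx": -0.4,"dy": -0.07,"dz": 0,"rx": 0,"ry": 0,"rz": 0},
    {"dx": -0.4,"dy": -0.07,"dz": 0,"rx": 0,"ry": 0,"rz": 0},
    {"dx": -0.4,"dy": -0.07,"dz": 0,"rx": 0,"ry": 0,"rz": 0},
    {"dx": -0.4,"dy": -0.07,"dz": 0,"rx": 0,"ry": 0,"rz": 0},
    {"dx": -0.4,"dy": -0.07,"dz": 0,"rx": 0,"ry": 0,"rz": 0},
    {"dx": -0.4,"dy": -0.07,"dz": 0,"rx": 0,"ry": 0,"rz": 0},
    {"dx": -0.3,"dy": -0.05,"dz": 0,"rx": 0,"ry": 0,"rz": 0},
    {"dx": 0,"dy": 0,"dz": 0,"rx": 0,"ry": 0,"rz": 0},
  ],
)

```text
t: 12.75
tcp_pos: [0.4268, 0.0291, 0.0888]
tool_rot: [0.644, 0.765, -0.0, -0.0]
force: [-0.3, 0.6, -1.7]
finger_gap: 0.232
gripper_force: 58.6
```

Request:
move_arm(
  targets=[
    {"dx": 0,"dy": 0,"dz": 1,"rx": 0,"ry": 0,"rz": 0},
    {"dx": 0,"dy": 0,"dz": 1,"rx": 0,"ry": 0,"rz": 0},
    {"dx": 0,"dy": -0.6,"dz": 1,"rx": 0,"ry": 0,"rz": 0},
    {"dx": 0.2,"dy": -1,"dz": 0,"rx": 0,"ry": 0,"rz": -0.2},
    {"dx": 0.4,"dy": -1,"dz": 0,"rx": 0,"ry": 0,"rz": -0.2},
    {"dx": 0.4,"dy": -1,"dz": 0,"rx": 0,"ry": 0,"rz": -0.2},
    {"dx": 0.4,"dy": -1,"dz": 0,"rx": 0,"ry": 0,"rz": -0.2},
    {"dx": 0.4,"dy": -1,"dz": 0,"rx": 0,"ry": 0,"rz": -0.2},
    {"dx": 0.4,"dy": -1,"dz": 0,"rx": 0,"ry": 0,"rz": -0.2},
    {"dx": 0.4,"dy": -1,"dz": 0,"rx": 0,"ry": 0,"rz": -0.2},
  ],
)

```text
t: 14.0
tcp_pos: [0.4931, -0.1618, 0.1637]
tool_rot: [0.876, 0.482, 0.0, 0.0]
force: [-0.0, 0.5, -1.7]
finger_gap: 0.231
gripper_force: 58.7
```

Request:
move_arm(
  targets=[
    {"dx": 0.4,"dy": -1,"dz": 0,"rx": 0,"ry": 0,"rz": -0.2},
    {"dx": 0.4,"dy": -1,"dz": 0,"rx": 0,"ry": 0,"rz": -0.2},
    {"dx": 0.4,"dy": -1,"dz": 0,"rx": 0,"ry": 0,"rz": -0.2},
    {"dx": 0.4,"dy": -1,"dz": 0,"rx": 0,"ry": 0,"rz": -0.2},
    {"dx": 0.4,"dy": -1,"dz": 0,"rx": 0,"ry": 0,"rz": -0.2},
    {"dx": 0.4,"dy": -1,"dz": 0,"rx": 0,"ry": 0,"rz": -0.04},
    {"dx": 0,"dy": 0,"dz": -0.5,"rx": 0,"ry": 0,"rz": 0},
    {"dx": 0,"dy": 0,"dz": -0.5,"rx": 0,"ry": 0,"rz": 0},
    {"dx": 0,"dy": 0,"dz": -0.5,"rx": 0,"ry": 0,"rz": 0},
    {"dx": 0,"dy": 0,"dz": -0.5,"rx": 0,"ry": 0,"rz": 0},
  ],
)

```text
t: 15.25
tcp_pos: [0.5522, -0.3099, 0.1126]
tool_rot: [0.973, 0.231, -0.0, -0.001]
force: [-0.6, -0.5, -1.9]
finger_gap: 0.23
gripper_force: 58.9
```

Run:
```python
from h import *
s=sensors.sense();print(s['tcp_pos'],s['tool_rot'])
im=cams.snapshot('side')[:,:,::-1];t=cams.snapshot('top')[:,:,::-1]
cv2.imwrite('pics/t3.png',t);cv2.imwrite('pics/s3f.png',im)
cv2.imwrite('pics/s3.png',np.hstack([cv2.resize(im[110:290,240:400],(400,450),interpolation=2),cv2.resize(t[180:280,265:345],(360,450),interpolation=2)]))
```

```text
[ 0.55215846 -0.30986385  0.1125994 ] [ 9.72993708e-01  2.30830466e-01 -4.30451110e-04 -5.95166404e-04]
```

View pics/s3.png

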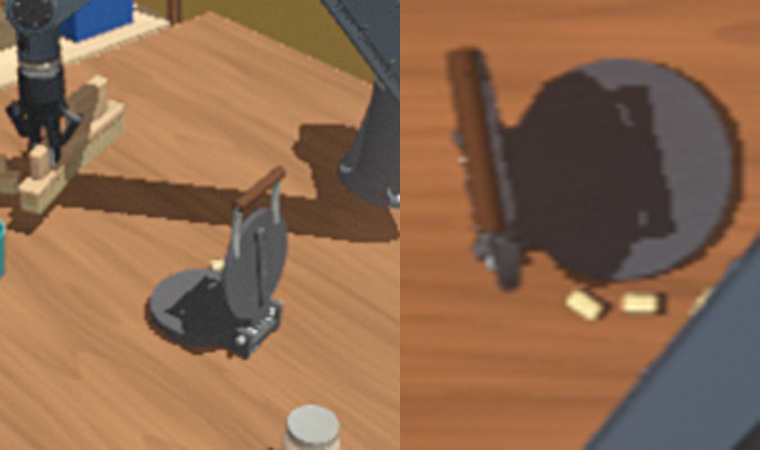

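All three lumps now lie on the counter by the near edge of the bed, at crop (585,303), (641,302) and (703,300), and the bed is clear. Next I'll set the brush down and release it.

Request:
move_arm(
  targets=[
    {"dx": 0,"dy": 0,"dz": -0.5,"rx": 0,"ry": 0,"rz": 0},
    {"dx": 0,"dy": 0,"dz": -0.5,"rx": 0,"ry": 0,"rz": 0},
    {"dx": 0,"dy": 0,"dz": -0.5,"rx": 0,"ry": 0,"rz": 0},
    {"dx": 0,"dy": 0,"dz": -0.3,"rx": 0,"ry": 0,"rz": 0},
    {"dx": 0,"dy": 0,"dz": -0.2,"rx": 0,"ry": 0,"rz": 0},
    {"dx": 0,"dy": 0,"dz": -0.14,"rx": 0,"ry": 0,"rz": 0},
    {"dx": 0,"dy": 0,"dz": -0.1,"rx": 0,"ry": 0,"rz": 0},
    {"dx": 0,"dy": 0,"dz": 0,"rx": 0,"ry": 0,"rz": 0},
    {"dx": 0,"dy": 0,"dz": 0,"rx": 0,"ry": 0,"rz": 0},
    {"dx": 0,"dy": 0,"dz": 0,"rx": 0,"ry": 0,"rz": 0},
  ],
)

```text
t: 16.6
tcp_pos: [0.5527, -0.3111, 0.0581]
tool_rot: [0.973, 0.23, 0.0, 0.0]
force: [0.2, 0.6, -2.1]
finger_gap: 0.227
gripper_force: 58.9
```

Request:
move_arm(
  targets=[
    {"dx": 0,"dy": 0,"dz": 0,"rx": 0,"ry": 0,"rz": 0},
    {"dx": 0,"dy": 0,"dz": 0,"rx": 0,"ry": 0,"rz": 0},
    {"dx": 0,"dy": 0,"dz": 0,"rx": 0,"ry": 0,"rz": 0},
    {"dx": 0,"dy": 0,"dz": 0,"rx": 0,"ry": 0,"rz": 0},
    {"dx": 0,"dy": 0,"dz": 0,"rx": 0,"ry": 0,"rz": 0},
    {"dx": 0,"dy": 0,"dz": 0,"rx": 0,"ry": 0,"rz": 0},
    {"dx": 0,"dy": 0,"dz": 0,"rx": 0,"ry": 0,"rz": 0},
    {"dx": 0,"dy": 0,"dz": 0.3,"rx": 0,"ry": 0,"rz": 0},
    {"dx": 0,"dy": 0,"dz": 0.7,"rx": 0,"ry": 0,"rz": 0},
    {"dx": 0,"dy": 0,"dz": 1,"rx": 0,"ry": 0,"rz": 0},
  ],
  claw=100,
)

```text
t: 17.85
tcp_pos: [0.5525, -0.3108, 0.1089]
tool_rot: [0.973, 0.23, -0.0, -0.0]
force: [-0.4, -1.0, -0.3]
finger_gap: 1.002
gripper_force: 0.0
```

Run:
```python
from h import *
m=cams.camera_model('top');t=cv2.imread('pics/t3.png')
# handle ends, crop scale 4.5, crop origin (265,180), from the picture
uv=[(265+(463-400)/4.5,180+48/4.5),(265+(489-400)/4.5,180+237/4.5)]
P=onplane(m,uv,.27);print(P,P.mean(0))
ms=cams.camera_model('side')
uv2=[(240+238/2.5,110+204/2.5),(240+283/2.5,110+172/2.5)]
Q=onplane(ms,uv2,.265);print(Q,Q.mean(0))
c1,d1=ray(m,[np.mean(uv,0)]);c2,d2=ray(ms,[np.mean(uv2,0)])
A=np.c_[d1[0],-d2[0]];k=np.linalg.lstsq(A,c2-c1,rcond=None)[0];print(c1+k[0]*d1,c2+k[1]*d2)
```

```text
[[0.57098298 0.1395895  0.27      ]
 [0.45995679 0.12100838 0.27      ]] [0.51546988 0.13029894 0.27      ]
[[0.56472931 0.14152913 0.265     ]
 [0.46382929 0.12765459 0.265     ]] [0.5142793  0.13459186 0.265     ]
[[0.51591167 0.13077208 0.2636022 ]] [[0.51378734 0.13324359 0.26350613]]
```

Request:
move_arm(
  targets=[
    {"dx": 0,"dy": 0,"dz": 1,"rx": 0,"ry": 0,"rz": 0},
    {"dx": 0,"dy": 0,"dz": 1,"rx": 0,"ry": 0,"rz": 0},
    {"dx": -0.1,"dy": 1,"dz": 1,"rx": 0,"ry": 0,"rz": -0.07},
    {"dx": -0.2,"dy": 1,"dz": 1,"rx": 0,"ry": 0,"rz": -0.07},
    {"dx": -0.2,"dy": 1,"dz": 1,"rx": 0,"ry": 0,"rz": -0.07},
    {"dx": -0.2,"dy": 1,"dz": 1,"rx": 0,"ry": 0,"rz": -0.07},
    {"dx": -0.2,"dy": 1,"dz": 1,"rx": 0,"ry": 0,"rz": -0.07},
    {"dx": -0.2,"dy": 1,"dz": 1,"rx": 0,"ry": 0,"rz": -0.07},
    {"dx": -0.2,"dy": 1,"dz": 0.8,"rx": 0,"ry": 0,"rz": -0.07},
    {"dx": -0.2,"dy": 1,"dz": 0,"rx": 0,"ry": 0,"rz": -0.07},
  ],
)

```text
t: 19.1
tcp_pos: [0.5158, -0.1105, 0.3313]
tool_rot: [0.996, 0.085, 0.003, 0.002]
force: [0.0, -0.2, -0.2]
finger_gap: 1.005
gripper_force: 0.0
```

Request:
move_arm(
  targets=[
    {"dx": 0,"dy": 1,"dz": 0,"rx": 0,"ry": 0,"rz": 0},
    {"dx": 0,"dy": 1,"dz": 0,"rx": 0,"ry": 0,"rz": 0},
    {"dx": 0,"dy": 1,"dz": 0,"rx": 0,"ry": 0,"rz": 0},
    {"dx": 0,"dy": 1,"dz": 0,"rx": 0,"ry": 0,"rz": 0},
    {"dx": 0,"dy": 1,"dz": 0,"rx": 0,"ry": 0,"rz": 0},
    {"dx": 0,"dy": 1,"dz": 0,"rx": 0,"ry": 0,"rz": 0},
    {"dx": 0,"dy": 1,"dz": 0,"rx": 0,"ry": 0,"rz": 0},
    {"dx": 0,"dy": 1,"dz": 0,"rx": 0,"ry": 0,"rz": 0},
    {"dx": 0,"dy": 1,"dz": 0,"rx": 0,"ry": 0,"rz": 0},
    {"dx": 0,"dy": 0.7,"dz": 0,"rx": 0,"ry": 0,"rz": 0},
  ],
)

```text
t: 20.35
tcp_pos: [0.5149, 0.1326, 0.3291]
tool_rot: [0.996, 0.086, 0.001, 0.0]
force: [0.4, 1.3, 1.6]
finger_gap: 1.0
gripper_force: 0.0
```

Run:
```python
from h import *
m=cams.camera_model('wrist');im=cams.snapshot('wrist')[:,:,::-1].copy()
np.savez('w2.npz',**{k:np.array(v) for k,v in m.items()})
s=sensors.sense();print(s['tcp_pos'],s['tool_rot'],s['q'])
H=np.array([.515,.132,.265]);u=np.array([.986,.164,0])*.055
p=proj(m,[H,H-u,H+u]);print(p)
for q in p:cv2.circle(im,tuple(int(v) for v in q),3,(0,255,0),1)
t=cams.snapshot('top')[:,:,::-1];cv2.imwrite('pics/w4.png',np.vstack([im,np.hstack([t[150:310,390:510],t[150:310,265:400],cams.snapshot('side')[:,:,::-1][120:280,200:400],np.zeros((160,185,3),np.uint8)])]))
```

```text
[0.51478959 0.13424281 0.32890176] [ 9.96241238e-01  8.66133273e-02  8.81986955e-04 -8.65748254e-04] [0.04387267 0.2944988  1.53721663 0.00186956 1.30818947 1.44074107]
[[321.45749298 214.76175145]
 [320.8905203  275.30448634]
 [322.1204541  144.17988154]]
```

View pics/w4.png

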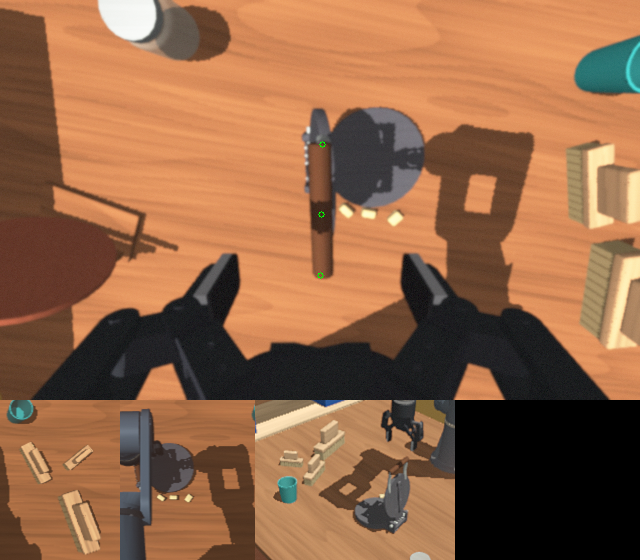

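The wrist view has the bar exactly where predicted, at (321,144) to (321,276) with its middle at (321,214). The brush stands upright back near its place and the lumps are on the counter. I'll descend and pinch the bar.

Request:
move_arm(
  targets=[
    {"dx": 0,"dy": 0,"dz": -0.6,"rx": 0,"ry": 0,"rz": 0},
    {"dx": 0,"dy": 0,"dz": -0.6,"rx": 0,"ry": 0,"rz": 0},
    {"dx": 0,"dy": 0,"dz": -0.6,"rx": 0,"ry": 0,"rz": 0},
    {"dx": 0,"dy": 0,"dz": -0.6,"rx": 0,"ry": 0,"rz": 0},
    {"dx": 0,"dy": 0,"dz": -0.5,"rx": 0,"ry": 0,"rz": 0},
    {"dx": 0,"dy": 0,"dz": -0.4,"rx": 0,"ry": 0,"rz": 0},
    {"dx": 0,"dy": 0,"dz": 0,"rx": 0,"ry": 0,"rz": 0},
    {"dx": 0,"dy": 0,"dz": 0,"rx": 0,"ry": 0,"rz": 0},
    {"dx": 0,"dy": 0,"dz": 0,"rx": 0,"ry": 0,"rz": 0},
    {"dx": 0,"dy": 0,"dz": 0,"rx": 0,"ry": 0,"rz": 0},
  ],
)

```text
t: 21.75
tcp_pos: [0.5153, 0.1316, 0.2458]
tool_rot: [0.996, 0.086, 0.001, 0.0]
force: [-0.3, 0.1, 0.5]
finger_gap: 1.0
gripper_force: 0.0
```

Request:
move_arm(
  targets=[
    {"dx": 0,"dy": 0,"dz": 0,"rx": 0,"ry": 0,"rz": 0},
    {"dx": 0,"dy": 0,"dz": 0,"rx": 0,"ry": 0,"rz": 0},
    {"dx": 0,"dy": 0,"dz": 0,"rx": 0,"ry": 0,"rz": 0},
    {"dx": 0,"dy": 0,"dz": 0,"rx": 0,"ry": 0,"rz": 0},
    {"dx": 0,"dy": 0,"dz": 0,"rx": 0,"ry": 0,"rz": 0},
    {"dx": 0,"dy": 0,"dz": 0,"rx": 0,"ry": 0,"rz": 0},
    {"dx": 0,"dy": 0,"dz": 0,"rx": 0,"ry": 0,"rz": 0},
    {"dx": 0,"dy": 0,"dz": 0,"rx": 0,"ry": 0,"rz": 0},
    {"dx": 0,"dy": 0,"dz": 0,"rx": 0,"ry": 0,"rz": 0},
    {"dx": 0,"dy": 0,"dz": 0,"rx": 0,"ry": 0,"rz": 0},
  ],
  claw=0,
  newtons=40,
)

```text
t: 23.0
tcp_pos: [0.5151, 0.1316, 0.2454]
tool_rot: [0.996, 0.086, 0.0, 0.0]
force: [0.3, 0.6, 2.1]
finger_gap: 0.196
gripper_force: 39.1
```

Request:
move_arm(
  targets=[
    {"dx": 0.11,"dy": -0.64,"dz": -0.1,"rx": 0,"ry": 0,"rz": 0},
    {"dx": 0.11,"dy": -0.63,"dz": -0.15,"rx": 0,"ry": 0,"rz": 0},
    {"dx": 0.1,"dy": -0.61,"dz": -0.19,"rx": 0,"ry": 0,"rz": 0},
    {"dx": 0.1,"dy": -0.6,"dz": -0.24,"rx": 0,"ry": 0,"rz": 0},
    {"dx": 0.1,"dy": -0.58,"dz": -0.28,"rx": 0,"ry": 0,"rz": 0},
    {"dx": 0.09,"dy": -0.56,"dz": -0.32,"rx": 0,"ry": 0,"rz": 0},
    {"dx": 0.09,"dy": -0.53,"dz": -0.36,"rx": 0,"ry": 0,"rz": 0},
    {"dx": 0.08,"dy": -0.5,"dz": -0.4,"rx": 0,"ry": 0,"rz": 0},
    {"dx": 0.08,"dy": -0.48,"dz": -0.44,"rx": 0,"ry": 0,"rz": 0},
    {"dx": 0.07,"dy": -0.44,"dz": -0.47,"rx": 0,"ry": 0,"rz": 0},
  ],
)

```text
t: 24.25
tcp_pos: [0.5443, -0.0095, 0.1741]
tool_rot: [0.996, 0.086, 0.007, 0.002]
force: [5.2, -0.3, 10.2]
finger_gap: 0.202
gripper_force: 46.8
```

Request:
move_arm(
  targets=[
    {"dx": 0.1,"dy": -0.41,"dz": -0.5,"rx": 0,"ry": 0,"rz": 0},
    {"dx": 0.09,"dy": -0.37,"dz": -0.53,"rx": 0,"ry": 0,"rz": 0},
    {"dx": 0.08,"dy": -0.33,"dz": -0.56,"rx": 0,"ry": 0,"rz": 0},
    {"dx": 0.07,"dy": -0.29,"dz": -0.58,"rx": 0,"ry": 0,"rz": 0},
    {"dx": 0.06,"dy": -0.25,"dz": -0.6,"rx": 0,"ry": 0,"rz": 0},
    {"dx": 0.05,"dy": -0.2,"dz": -0.62,"rx": 0,"ry": 0,"rz": 0},
    {"dx": 0.03,"dy": -0.16,"dz": -0.63,"rx": 0,"ry": 0,"rz": 0},
    {"dx": 0.02,"dy": -0.11,"dz": -0.64,"rx": 0,"ry": 0,"rz": 0},
    {"dx": 0,"dy": -0.07,"dz": -0.5,"rx": 0,"ry": 0,"rz": 0},
    {"dx": 0,"dy": 0,"dz": 0,"rx": 0,"ry": 0,"rz": 0},
  ],
)

```text
t: 25.5
tcp_pos: [0.5572, -0.0717, 0.0449]
tool_rot: [0.996, 0.087, 0.006, 0.007]
force: [-1.2, -24.0, 12.4]
finger_gap: 0.2
gripper_force: 52.0
```

Run:
```python
from h import *
s=sensors.sense();print(s['tcp_pos'],s['force'],s['tool_rot'])
im=cams.snapshot('side')[:,:,::-1];cv2.imwrite('pics/s5.png',cv2.resize(im[130:270,230:390],(800,600)[:1]+(700,) if 0 else (640,560),interpolation=2))
```

```text
[ 0.55719124 -0.07166845  0.04487754] [ -1.19473769 -23.97062223  12.43358203] [0.99615072 0.0871451  0.00616083 0.00717738]
```

View pics/s5.png

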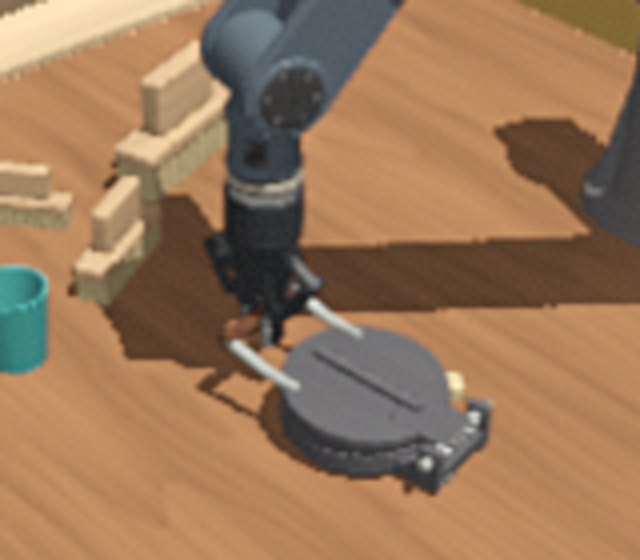

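The side view shows the plate nearly shut (bar about 12 mm above its end stop) with the fingers around the bar at (265,325). The -24 N along y means the bar wants to sit farther out, so I'll ease that way and finish the press-down.

Request:
move_arm(
  targets=[
    {"dx": 0.05,"dy": -0.12,"dz": -0.05,"rx": 0,"ry": 0,"rz": 0},
    {"dx": 0.05,"dy": -0.12,"dz": -0.1,"rx": 0,"ry": 0,"rz": 0},
    {"dx": 0,"dy": -0.12,"dz": -0.1,"rx": 0,"ry": 0,"rz": 0},
    {"dx": 0,"dy": 0,"dz": -0.1,"rx": 0,"ry": 0,"rz": 0},
    {"dx": 0,"dy": 0,"dz": -0.1,"rx": 0,"ry": 0,"rz": 0},
    {"dx": 0,"dy": 0,"dz": 0,"rx": 0,"ry": 0,"rz": 0},
    {"dx": 0,"dy": 0,"dz": 0,"rx": 0,"ry": 0,"rz": 0},
    {"dx": 0,"dy": 0,"dz": 0,"rx": 0,"ry": 0,"rz": 0},
    {"dx": 0,"dy": 0,"dz": 0,"rx": 0,"ry": 0,"rz": 0},
    {"dx": 0,"dy": 0,"dz": 0,"rx": 0,"ry": 0,"rz": 0},
  ],
)

```text
t: 26.8
tcp_pos: [0.5573, -0.0731, 0.0331]
tool_rot: [0.996, 0.086, 0.004, 0.002]
force: [2.6, -0.7, 10.9]
finger_gap: 0.197
gripper_force: 52.1
```

Request:
move_arm(
  targets=[
    {"dx": 0,"dy": 0,"dz": -0.08,"rx": 0,"ry": 0,"rz": 0},
    {"dx": 0,"dy": 0,"dz": -0.08,"rx": 0,"ry": 0,"rz": 0},
    {"dx": 0,"dy": 0,"dz": 0,"rx": 0,"ry": 0,"rz": 0},
    {"dx": 0,"dy": 0,"dz": 0,"rx": 0,"ry": 0,"rz": 0},
    {"dx": 0,"dy": 0,"dz": 0,"rx": 0,"ry": 0,"rz": 0},
    {"dx": 0,"dy": 0,"dz": 0,"rx": 0,"ry": 0,"rz": 0},
    {"dx": 0,"dy": 0,"dz": 0,"rx": 0,"ry": 0,"rz": 0},
    {"dx": 0,"dy": 0,"dz": 0,"rx": 0,"ry": 0,"rz": 0},
    {"dx": 0,"dy": 0,"dz": 0,"rx": 0,"ry": 0,"rz": 0},
    {"dx": 0,"dy": 0,"dz": 0,"rx": 0,"ry": 0,"rz": 0},
  ],
)

```text
t: 28.05
tcp_pos: [0.5573, -0.0735, 0.0293]
tool_rot: [0.996, 0.086, 0.004, 0.002]
force: [2.2, -1.1, 10.8]
finger_gap: 0.199
gripper_force: 52.2
```

Still moving freely at the spring force, so the stop isn't reached yet.

Request:
move_arm(
  targets=[
    {"dx": 0,"dy": 0,"dz": -0.08,"rx": 0,"ry": 0,"rz": 0},
    {"dx": 0,"dy": 0,"dz": -0.08,"rx": 0,"ry": 0,"rz": 0},
    {"dx": 0,"dy": 0,"dz": 0,"rx": 0,"ry": 0,"rz": 0},
    {"dx": 0,"dy": 0,"dz": 0,"rx": 0,"ry": 0,"rz": 0},
    {"dx": 0,"dy": 0,"dz": 0,"rx": 0,"ry": 0,"rz": 0},
    {"dx": 0,"dy": 0,"dz": 0,"rx": 0,"ry": 0,"rz": 0},
    {"dx": 0,"dy": 0,"dz": 0,"rx": 0,"ry": 0,"rz": 0},
    {"dx": 0,"dy": 0,"dz": 0,"rx": 0,"ry": 0,"rz": 0},
    {"dx": 0,"dy": 0,"dz": 0,"rx": 0,"ry": 0,"rz": 0},
    {"dx": 0,"dy": 0,"dz": 0,"rx": 0,"ry": 0,"rz": 0},
  ],
)

```text
t: 29.3
tcp_pos: [0.5574, -0.0738, 0.0252]
tool_rot: [0.996, 0.086, 0.004, 0.002]
force: [1.6, -3.1, 9.8]
finger_gap: 0.197
gripper_force: 52.4
```

Request:
move_arm(
  targets=[
    {"dx": 0,"dy": 0,"dz": -0.08,"rx": 0,"ry": 0,"rz": 0},
    {"dx": 0,"dy": 0,"dz": -0.08,"rx": 0,"ry": 0,"rz": 0},
    {"dx": 0,"dy": 0,"dz": 0,"rx": 0,"ry": 0,"rz": 0},
    {"dx": 0,"dy": 0,"dz": 0,"rx": 0,"ry": 0,"rz": 0},
    {"dx": 0,"dy": 0,"dz": 0,"rx": 0,"ry": 0,"rz": 0},
    {"dx": 0,"dy": 0,"dz": 0,"rx": 0,"ry": 0,"rz": 0},
    {"dx": 0,"dy": 0,"dz": 0,"rx": 0,"ry": 0,"rz": 0},
    {"dx": 0,"dy": 0,"dz": 0,"rx": 0,"ry": 0,"rz": 0},
    {"dx": 0,"dy": 0,"dz": 0,"rx": 0,"ry": 0,"rz": 0},
    {"dx": 0,"dy": 0,"dz": 0,"rx": 0,"ry": 0,"rz": 0},
  ],
)

```text
t: 30.55
tcp_pos: [0.5575, -0.0741, 0.0214]
tool_rot: [0.996, 0.086, 0.004, 0.002]
force: [1.2, -3.5, 11.2]
finger_gap: 0.197
gripper_force: 52.5
```

Run:
```python
from h import *
m=cams.camera_model('side');im=cams.snapshot('side')[:,:,::-1].copy();cv2.imwrite('pics/s6f.png',im)
x0,y0,k=275,195,10
c=cv2.resize(im[y0:y0+55,x0:x0+75],None,fx=k,fy=k,interpolation=2)
o=cv2.resize(cv2.imread('pics/s3f.png')[:1,:1],(1,1))
for z,col in((.052,(0,255,0)),(.064,(0,0,255)),(.04,(255,0,0))):
    for sgn in(1,-1):
        p=proj(m,[[.5575+sgn*.054,-.074+sgn*.009,z]])[0];p=((p-[x0,y0]+.5)*k).astype(int);cv2.drawMarker(c,tuple(int(v) for v in p),col,0,14,2)
cv2.imwrite('pics/s6.png',c)
```

```text
(no output)
```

View pics/s6.png

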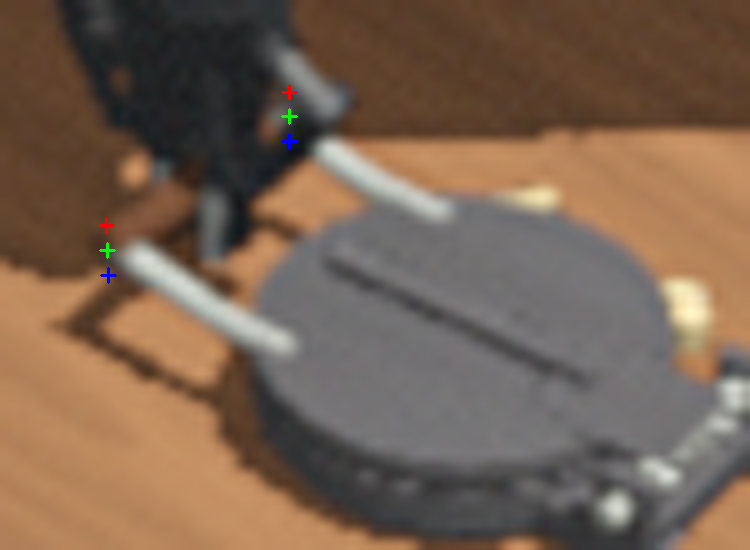

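The bar end is at about (112,240), a few millimetres above the fully shut mark, and the gap between the plates is almost closed. I'll keep pressing until the stop shows in the force.

Request:
move_arm(
  targets=[
    {"dx": 0,"dy": 0,"dz": -0.08,"rx": 0,"ry": 0,"rz": 0},
    {"dx": 0,"dy": 0,"dz": -0.08,"rx": 0,"ry": 0,"rz": 0},
    {"dx": 0,"dy": 0,"dz": 0,"rx": 0,"ry": 0,"rz": 0},
    {"dx": 0,"dy": 0,"dz": 0,"rx": 0,"ry": 0,"rz": 0},
    {"dx": 0,"dy": 0,"dz": 0,"rx": 0,"ry": 0,"rz": 0},
    {"dx": 0,"dy": 0,"dz": 0,"rx": 0,"ry": 0,"rz": 0},
    {"dx": 0,"dy": 0,"dz": 0,"rx": 0,"ry": 0,"rz": 0},
    {"dx": 0,"dy": 0,"dz": 0,"rx": 0,"ry": 0,"rz": 0},
    {"dx": 0,"dy": 0,"dz": 0,"rx": 0,"ry": 0,"rz": 0},
    {"dx": 0,"dy": 0,"dz": 0,"rx": 0,"ry": 0,"rz": 0},
  ],
)

```text
t: 31.85
tcp_pos: [0.5575, -0.0742, 0.0188]
tool_rot: [0.996, 0.086, 0.005, 0.003]
force: [-0.6, -3.4, 21.2]
finger_gap: 0.194
gripper_force: 53.4
```

Run:
```python
from h import *
m=cams.camera_model('side');im=cams.snapshot('side')[:,:,::-1].copy();cv2.imwrite('pics/s7f.png',im)
s=sensors.sense();print(s['tcp_pos'],s['force'])
a=cv2.imread('pics/s6f.png')
# silver arm (bright, unsaturated) lower arm region, centroid shift between frames; s3-era s5 not kept
for f in(a,im):
    h=cv2.cvtColor(f,cv2.COLOR_BGR2HSV)[215:235,284:307];k=cv2.inRange(h,(0,0,135),(180,70,255));M=cv2.moments(k,True);print(M['m00'],M['m10']/M['m00']+284,M['m01']/M['m00']+215)
g=[cv2.GaussianBlur(cv2.cvtColor(f,6).astype(np.float32),(3,3),0)[205:255,284:345] for f in(a,im)]
print('shift lower arm',cv2.phaseCorrelate(g[0][10:30,:22].copy(),g[1][10:30,:22].copy()),'plate',cv2.phaseCorrelate(g[0],g[1]))
```

```text
[ 0.55755248 -0.07422892  0.01880906] [-0.15142849 -3.99728009 21.01814671]
63.0 295.5238095238095 224.68253968253967
61.0 295.40983606557376 225.01639344262296
shift lower arm ((-0.060964088493706825, 0.45873531587147376), 1.0142732868591944) plate ((0.05480806322120557, 0.2927092743513242), 1.0034794038534165)
```

The force jumped to 21 N with less travel, so the stop is reached. One small extra push will confirm it.

Request:
move_arm(
  targets=[
    {"dx": 0,"dy": 0,"dz": -0.06,"rx": 0,"ry": 0,"rz": 0},
    {"dx": 0,"dy": 0,"dz": 0,"rx": 0,"ry": 0,"rz": 0},
    {"dx": 0,"dy": 0,"dz": 0,"rx": 0,"ry": 0,"rz": 0},
    {"dx": 0,"dy": 0,"dz": 0,"rx": 0,"ry": 0,"rz": 0},
    {"dx": 0,"dy": 0,"dz": 0,"rx": 0,"ry": 0,"rz": 0},
    {"dx": 0,"dy": 0,"dz": 0,"rx": 0,"ry": 0,"rz": 0},
    {"dx": 0,"dy": 0,"dz": 0,"rx": 0,"ry": 0,"rz": 0},
    {"dx": 0,"dy": 0,"dz": 0,"rx": 0,"ry": 0,"rz": 0},
    {"dx": 0,"dy": 0,"dz": 0,"rx": 0,"ry": 0,"rz": 0},
    {"dx": 0,"dy": 0,"dz": 0,"rx": 0,"ry": 0,"rz": 0},
  ],
)

```text
t: 33.15
tcp_pos: [0.5576, -0.0742, 0.0181]
tool_rot: [0.996, 0.086, 0.005, 0.003]
force: [-1.9, -2.5, 27.2]
finger_gap: 0.197
gripper_force: 53.9
```

Run:
```python
from h import *
a=cv2.imread('pics/s7f.png');im=cams.snapshot('side')[:,:,::-1].copy()
s=sensors.sense();print(s['t'],s['tcp_pos'],s['force'])
g=[cv2.GaussianBlur(cv2.cvtColor(f,6).astype(np.float32),(3,3),0) for f in(a,im)]
print('shift arm',cv2.phaseCorrelate(g[0][215:235,284:306].copy(),g[1][215:235,284:306].copy()),'plate',cv2.phaseCorrelate(g[0][205:255,284:345].copy(),g[1][205:255,284:345].copy()))
```

```text
33.2 [ 0.55756751 -0.07425781  0.01814064] [-1.77514661 -3.16700145 27.68762917]
shift arm ((-0.10576674416767062, 0.15298435927012122), 1.0040708669771752) plate ((-0.0066614593741149974, 0.07866785327348325), 1.0103957317769527)
```

```bash
python3 -c "
from station import order
print(order.sign_off())"
```

```text
the job is handed in; nothing more can be done
None
```

I handed the job in at about 33 s: the three lumps are swept onto the counter, the middle-sized brush stands upright about 10 mm from where it began, and the press is held shut against its stop at about 27 N.

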